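# Nest the small lug shell in the large one

### The arm

A 6-joint arm with a two-finger parallel gripper is mounted at the origin on the work surface. World frame = base frame: x ahead of the robot, y to its left, z up, the work surface at z = 0. Lengths are in m, angles in rad, forces in N, time in s.
With the tool pointing down it reaches from about 0.225 to 0.875 m from the base axis. Payload 3.4 kg.
Tool frame: the origin (TCP) lies at the very end of the fingers, on their centre line; the grasp point (between the pads) lies 19 mm behind it; z points along the fingers, y is the line along which they close (so a half turn about z gives the same grasp; the last joint's range is limited). The gripper opens to 85 mm and grips with 20 to 120 N. Pads are 22 mm wide; open, the fingers measure 114 mm over their backs; the gripper's body (76 mm by 85 mm) begins 54 mm behind the grasp point. The pads swing forward as they close: fully open they stand 13 mm farther back than shut.
Start: joints at [-1.434, 0.276, 1.505, -0, 1.361, -0.121], TCP at [0.147, -0.556, 0.2] pointing down, gripper open.
Joint ranges: [-2.89, 2.89], [-0.75, 2.08], [0.22, 2.7], [-1.18, 4.32], [0.11, 2.71], [-2.7, 2.7]. Speed limits (rad/s): [2.57, 2.57, 3.14, 3.14, 3.14, 3.14].

### API

Orientations are given as a unit quaternion [w, x, y, z].
In Python, from rig import get_state, optics, sign_off gives the robot as it stands.
- The arm moves only by the tool send_rows, never from a script. Its argument "increments" is a list of rows, each an object with "gripper": the gripper's target within -1 to 1 (shut at 1, half-way at 0, fully open at -1); "linear": the shift along the world's x, y, z in m, a list of three; "delta_rot": the turn, a rotation vector about the world's x, y, z in rad, a list of three. In form: [{"gripper": gripper, "linear": [dx, dy, dz], "delta_rot": [rx, ry, rz]}, ...]. A call has 1 to 8 rows; each row is the pose to reach, as a shift and turn from the pose commanded when the call began; what a row does not reach only later rows make up. A row lasts 1/10 s, in which the tool goes at most 50 mm and 8.59 degrees, less where a joint would pass 70% of its speed; a pose out of reach is approached as far as the arm can. A call with a gripper value outside its range is refused whole. The fingers move at their own pace and stop on an object; "newtons" is the grip in N (left out, the last holds). Time passes only in rows, so rows that repeat a pose let the fingers close. It gives the time, the measured TCP pose, the force, the opening and the grip force at its end, in the units of the state.
- get_state(): the state, without advancing time (a new reading comes with each control period).
- optics.get_image(name): name is "scene" or "side" or "wrist"; returns a dict with "pixels" (400x640x3 uint8, blue, green, red), "K" (3x3 intrinsics, pixels), "rvec" (rotation vector, rad) and "tvec" (3), from world to camera coordinates, as OpenCV has them; the wrist camera has in their place "T_tool_cam" (4x4, takes a point from camera to tool coordinates, whose origin is the TCP and whose axes are the flange's). Camera axes: x right, y down, z forward; pixel columns grow to the right and rows downward; lengths in m; the calibration is good to about 2 mm. A picture is of the moment at which its call begins: read the wrist's pose just before it. There is no depth.
- sign_off(): hands the job in; it is judged then, once.
The state is a dict: "clock": time; "qpos": joint angles; "qd": joint speeds; "effort": joint torques, N m; "position": TCP position; "ee_rot": TCP orientation; "contact_force": force on the tool from outside, world axes, zero at the start; "moment": the same for the moment, N m; "width": finger opening in m; "gripper_force": force on a finger pad.
Only numpy, scipy, OpenCV 4.12 (cv2) and the standard library are available. Lean on these libraries where they do the work, as an engineer would, in place of code of your own. Each camera call takes 0.05 s, during which the arm holds its last target. There are 200 camera calls.

### The job

Pick up the small pear-shaped lug shell by its post, turn it until its outline matches the large pear-shaped shell, and lower it into the large shell where that stands, so that it sits flat on its floor, narrow end in narrow end. Do not drop it in, and leave the oblong shell where it is.

Things in the scene. Friction and masses are not known exactly. Their poses are not given: they have to be found in the camera images.
- small_shell: White pear-shaped open shell, hollow up, upright post in its middle. Rim 87 (x) by 58 mm, 24 mm at the narrow end; foot 3 mm less all round; walls 26 mm high, 3 thick. Post 28 mm (x) by 16 mm (y), top 64 mm above the underside, 38 above the rim: grip its 16 mm above the rim. 0.14 kg. Origin: underside below the post; +x to the narrow end (tip at 35 mm, wide end at -52), z up.
- large_shell: White pear-shaped open shell, same outline but larger, no post, loose on the counter, 0.5 kg. Rim 115 by 86 mm, 28 mm high, floor 5 mm thick, walls 4 mm, flaring: 5 mm gap round the small shell's foot at the floor, 13 mm at the rim. Origin: underside; the small shell's origin belongs 5 mm above it, axes alike; +x to the narrow end (rim at 49 mm, wide end at -66), z up.
- oblong_shell: White oblong open shell with two equal round ends, rim 91 by 57 mm, 26 mm high, with the same 64 mm high post as the small pear-shaped one. Not wanted; it stays where it is. Origin: centre of its underside, x along its length, z up.
Not all that is in view belongs to the job. Leave any red look-alike of the small_shell alone.

How it is judged:
By the outcome, as a careful person would: the job done as asked, in the order asked, and still so for the second after the job is handed in, with the robot touching nothing.
It also fails if it takes over 34 s, if anything falls off the work surface, if the arm or the gripper's body presses on something with over 40 N, if the wrist force passes 120 N, or if a joint passes its speed limit or range.

## Working session

There is one attempt and no reset: what is moved stays moved. The work goes in short steps, Python scripts to look and compute and a tool call to move; the robot and the scene stay as the last step left them, time stands still between calls to the robot, and variables do not carry over. Pictures are saved under pics/ and viewed, at most 10 in all, crops included, and the job is handed in when it is done.

Besides the shell and the picture viewer there is one more tool, called after "Call:" by a JSON object that holds its "fn" and its "kwargs", one argument or row to a line. send_rows: Moves the arm, as the interface text tells. Its arguments: {"type":"object","properties":{"increments":{"type":"array"},"newtons":{"type":"number"}},"required":["increments"]}

```bash
mkdir -p pics; ls
python3 - <<'E'
from rig import get_state, optics
import cv2, numpy as np
s=get_state(); print(s)
for n in ("scene","side"):
    d=optics.get_image(n); cv2.imwrite(f"pics/{n}0.png",d["pixels"]); print(n,d["K"],d["rvec"],d["tvec"])
E
```

```text
pics
{'clock': 0.0, 'qpos': array([-1.43398704e+00,  2.76625624e-01,  1.50614867e+00, -1.59438968e-05,
        1.36071476e+00, -1.20987697e-01]), 'qd': array([ 1.96653315e-03,  4.13285301e-04,  2.89449018e-04, -5.41290907e-04,
        9.30015912e-05,  9.51398886e-04]), 'effort': array([-2.45701805e-03, -4.16780198e+01, -2.45807523e+01, -4.92451654e-04,
        1.11204333e-02,  1.22171312e-05]), 'position': array([ 0.14651004, -0.55540139,  0.19871613]), 'ee_rot': array([-9.48110676e-04,  9.91703425e-01,  1.28543450e-01, -1.52958068e-05]), 'contact_force': array([-0.06760499,  0.65280131,  0.45134999]), 'moment': array([ 0.0123615 ,  0.05689055, -0.03854811]), 'gripper_force': 0.0, 'width': 0.08523640773960091}
scene [[488.66620287   0.         313.41276022]
 [  0.         488.66620287 200.3941287 ]
 [  0.           0.           1.        ]] [ 1.68827609  1.48080502 -0.84856567] [-0.08558855 -0.24570016  1.60497896]
side [[360.99761773   0.         324.31113112]
 [  0.         360.99761773 193.14795785]
 [  0.           0.           1.        ]] [ 2.28913652 -0.8788799   0.34843129] [-0.44364501  0.31840508  0.53979363]
```

View pics/scene0.png

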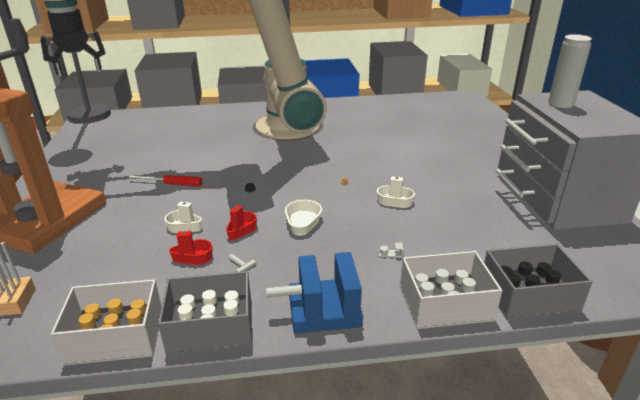

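View pics/side0.png

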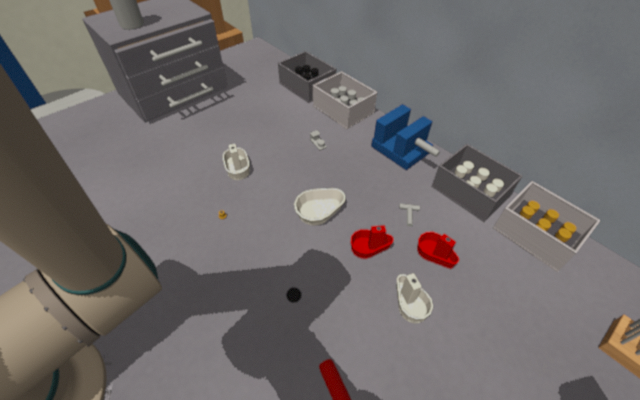

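The scene view has white posted shells at (184,218) and (396,192), which are (413,297) and (236,162) in the side view. The large shell is at (303,217) in the scene view and (320,205) in the side view. Two red look-alikes stand at (190,248) and (240,223). One of the two white posted shells is the oblong one, so I'll check both in a close crop and measure them.

```bash
cat > h.py <<'E'
import cv2, numpy as np
from scipy.spatial.transform import Rotation as R
from rig import get_state, optics
def grab(n):
    s=get_state(); d=optics.get_image(n); K=np.array(d["K"])
    if n=="wrist":
        q=s["ee_rot"]; T=np.eye(4); T[:3,:3]=R.from_quat([q[1],q[2],q[3],q[0]]).as_matrix(); T[:3,3]=s["position"]
        W=T@np.array(d["T_tool_cam"])
    else:
        M=np.eye(4); M[:3,:3]=cv2.Rodrigues(np.array(d["rvec"]))[0]; M[:3,3]=np.ravel(d["tvec"]); W=np.linalg.inv(M)
    return d["pixels"],K,W
def cast(px,K,W,z):
    p=np.asarray(px,float).reshape(-1,2); r=np.c_[p,np.ones(len(p))]@np.linalg.inv(K).T@W[:3,:3].T
    c=W[:3,3]; return c+r*((z-c[2])/r[:,2])[:,None]
def white(im):
    h=cv2.cvtColor(im,cv2.COLOR_BGR2HSV); return ((h[...,2]>165)&(h[...,1]<70)).astype(np.uint8)
def blob(im,u,v):
    n,l,st,c=cv2.connectedComponentsWithStats(white(im))
    k=min(range(1,n),key=lambda i:np.hypot(*(c[i]-(u,v)))+(1e3 if st[i][4]<60 else 0))
    return (l==k).astype(np.uint8),st[k],c[k]
E
python3 - <<'E'
from h import *
im,K,W=grab("scene"); im2,K2,W2=grab("side")
for nm,a,b in (("A",(184,222),(413,300)),("B",(396,195),(236,165)),("L",(303,217),(320,205))):
    for i,k,w,p in ((im,K,W,a),(im2,K2,W2,b)):
        m,st,c=blob(i,*p); print(nm,st,c.round(1),cast(c,k,w,.02).round(3))
f=lambda i,u,v:cv2.resize(i[v-30:v+30,u-40:u+40],(400,300),interpolation=cv2.INTER_CUBIC)
cv2.imwrite("pics/crop.png",np.vstack([np.hstack([f(im,184,218),f(im2,413,297)]),np.hstack([f(im,396,192),f(im2,236,162)])]))
E
```

```text
A [163 198  40  35 733] [182.3 218.1] [[ 0.546 -0.279  0.02 ]]
A [397 273  36  46 709] [413.2 299.3] [[ 0.554 -0.283  0.02 ]]
B [ 376  137   57   71 1570] [399.9 172.8] [[0.41  0.263 0.02 ]]
B [223 144  26  30 296] [235.4 159.5] [[0.517 0.227 0.02 ]]
L [284 198  39  37 907] [302.  212.8] [[ 0.564 -0.009  0.02 ]]
L [ 294  188   51   33 1139] [319.7 202.8] [[ 0.579 -0.008  0.02 ]]
```

View pics/crop.png

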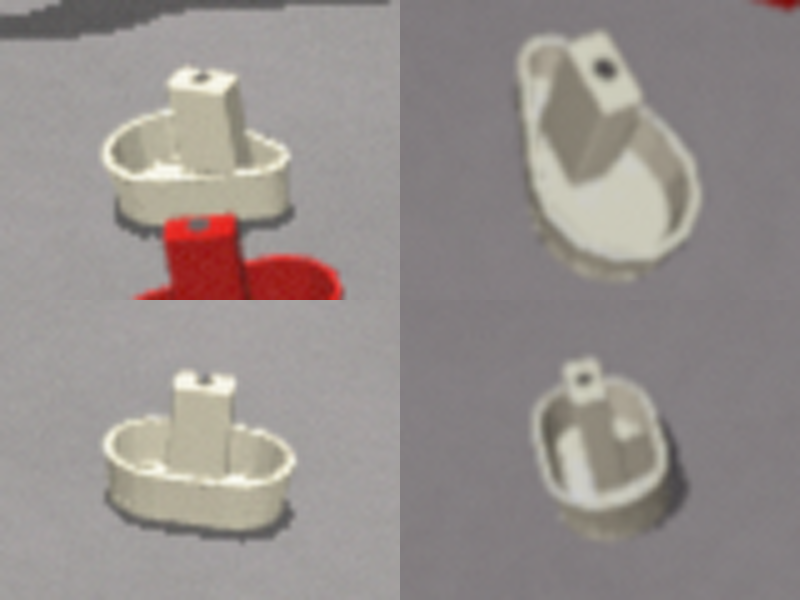

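The crop settles it. The top shell, A, is the pear with one narrow end: its post hole is at scene (184,204) and side (414,281). The bottom shell, B, has two equal ends, so it is the oblong. I'll take A.

Run:
```python
from h import *
im,K,W=grab("scene"); im2,K2,W2=grab("side")
print(cast((184,203.6),K,W,.064),cast((414,280.6),K2,W2,.064))
# narrow rim tip / wide rim tip in side crop
print(cast([(373+28,267+8),(373+54,267+51)],K2,W2,.026))
d=optics.get_image("wrist"); print(np.round(d["T_tool_cam"],3),np.round(d["K"],1)); cv2.imwrite("pics/w0.png",d["pixels"])
w=white(im2)*0; m,st,c=blob(im2,320,205); P=cast(np.argwhere(m)[:,::-1],K2,W2,.028)[:,:2]; 
mu=P.mean(0);u,s,v=np.linalg.svd(P-mu,full_matrices=False);t=(P-mu)@v[0]; print("L",mu,np.degrees(np.arctan2(v[0,1],v[0,0])),t.min(),t.max(),np.ptp((P-mu)@v[1]))
```

```text
[[ 0.55675282 -0.26750833  0.064     ]] [[ 0.55921449 -0.27012087  0.064     ]]
[[ 0.57186331 -0.23956917  0.026     ]
 [ 0.54196799 -0.32111377  0.026     ]]
[[ 0.001 -0.947 -0.322  0.083]
 [ 1.     0.001 -0.001 -0.   ]
 [ 0.001 -0.322  0.947 -0.175]
 [ 0.     0.     0.     1.   ]] [[296.8   0.  313.5]
 [  0.  296.8 196.5]
 [  0.    0.    1. ]]
L [ 0.57443138 -0.01281108] 174.99859837043766 -0.05931387321209837 0.05348233998778263 0.08529809138587931
```

Call:
{"fn": "send_rows", "kwargs": {
  "increments": [
    {"gripper":-1,"linear":[0.411,0.287,0],"delta_rot":[0,0,0.96]},
    {"gripper":-1,"linear":[0.411,0.287,0],"delta_rot":[0,0,0.96]},
    {"gripper":-1,"linear":[0.411,0.287,0],"delta_rot":[0,0,0.96]},
    {"gripper":-1,"linear":[0.411,0.287,0],"delta_rot":[0,0,0.96]},
    {"gripper":-1,"linear":[0.411,0.287,0],"delta_rot":[0,0,0.96]},
    {"gripper":-1,"linear":[0.411,0.287,0],"delta_rot":[0,0,0.96]},
    {"gripper":-1,"linear":[0.411,0.287,0],"delta_rot":[0,0,0.96]},
    {"gripper":-1,"linear":[0.411,0.287,0],"delta_rot":[0,0,0.96]}
  ]
}}

```text
clock: 1.15
position: [0.476, -0.3256, 0.1998]
ee_rot: [0.0, 0.82, 0.572, 0.0]
contact_force: [0.1, -0.7, -0.3]
width: 0.0852
gripper_force: 0.0
```

Call:
{"fn": "send_rows", "kwargs": {
  "increments": [
    {"gripper":-1,"linear":[0.041,0.028,0],"delta_rot":[0,0,0]},
    {"gripper":-1,"linear":[0.082,0.057,0],"delta_rot":[0,0,0]},
    {"gripper":-1,"linear":[0.082,0.057,0],"delta_rot":[0,0,0]},
    {"gripper":-1,"linear":[0.082,0.057,0],"delta_rot":[0,0,0]}
  ]
}}

```text
clock: 1.55
position: [0.5571, -0.269, 0.1992]
ee_rot: [-0.0, 0.819, 0.573, -0.0]
contact_force: [-0.3, -0.2, -0.2]
width: 0.0855
gripper_force: 0.0
```

Run:
```python
from h import *
s=get_state(); print(s["position"],s["qpos"].round(3))
im,K,W=grab("wrist"); cv2.imwrite("pics/w1.png",im)
np.savez("w1.npz",im=im,K=K,W=W)
```

```text
[ 0.55710375 -0.26903431  0.19915239] [-5.620e-01  3.430e-01  1.408e+00 -1.000e-03  1.392e+00 -2.120e-01]
```

View pics/w1.png

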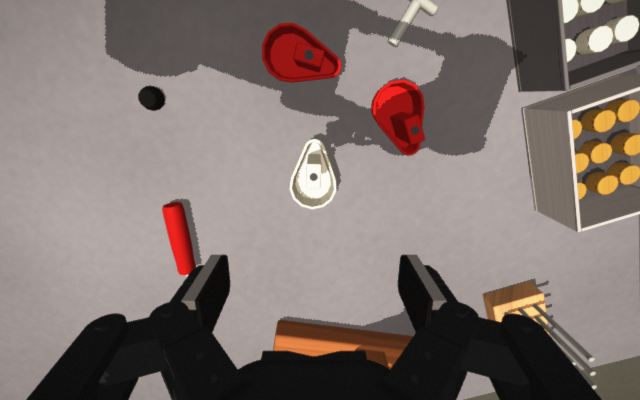

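The wrist view shows the white pear at (313,176) with its narrow end at the top, (314,141), and its post hole at (313,177). The red ones are at (300,55) and (400,115), clear of the fingers. Next I'll measure the post and axis.

Run:
```python
from h import *
z=np.load("w1.npz"); im,K,W=z["im"],z["K"],z["W"]
g=cv2.cvtColor(im,cv2.COLOR_BGR2GRAY)
ys,xs=np.where(g[168:186,305:322]<90); hole=(xs.mean()+305,ys.mean()+168); print("hole",hole,cast(hole,K,W,.064)[0])
m,st,c=blob(im,313,185); print(st)
cn=max(cv2.findContours(m,0,1)[0],key=cv2.contourArea); h=cv2.convexHull(cn)[:,0]
P=cast(h,K,W,.026)[:,:2]; 
D=P[:,None]-P[None]; i,j=np.unravel_index((D**2).sum(-1).argmax(),D.shape[:2]); print(P[i],P[j],np.hypot(*D[i,j]),h[i],h[j])
# symmetry axis by min-area rectangle
r=cv2.minAreaRect((P*1000).astype(np.float32)); print(r)
cam=W[:3,3]; print(cam)
```

```text
hole (np.float64(nan), np.float64(nan)) [nan nan nan]
[    0    65   640   299 95762]
[ 0.92243166 -0.4628674 ] [ 0.15797193 -0.1965567 ] 0.8095184213575444 [639 213] [  1 221]
((533.6071166992188, -310.7789306640625), (422.55157470703125, 788.5716552734375), 87.8377456665039)
[ 0.58553658 -0.19110759  0.37422325]<stdin>:4: RuntimeWarning: Mean of empty slice.
  ret = ret.dtype.type(ret / rcount)
```

Run:
```python
from h import *
z=np.load("w1.npz"); im,K,W=z["im"],z["K"],z["W"]
g=cv2.cvtColor(im,cv2.COLOR_BGR2GRAY); print(im[160,270],im[200,313],im[178,292:300].tolist(),g[170:184,306:322])
hs=(im[...,1].astype(int)-im[...,0]); print(hs[178,286:342:3])
```

```text
[160 164 174] [113 134 143] [[240, 250, 250], [194, 214, 220], [105, 121, 130], [97, 115, 123], [157, 179, 188], [168, 193, 203], [219, 235, 237], [243, 250, 250]] [[230 248 251 251 251 251 251 251 251 251 251 251 251 250 236 173]
 [232 249 251 252 251 251 250 250 250 251 251 251 251 250 235 172]
 [233 249 251 251 250 249 246 240 243 248 250 251 251 250 236 186]
 [236 249 251 251 248 219 160 138 151 195 239 249 251 249 237 233]
 [233 249 251 249 212 135 104  98 102 118 177 242 250 249 236 243]
 [234 249 250 237 146 103  96  96  98  98 121 205 248 249 235 244]
 [236 249 249 216 123 100  97  96  96  96 105 172 248 249 234 247]
 [239 249 250 221 123  99  97  95  97  96 104 166 248 248 231 247]
 [239 250 250 237 142 102  97  95  97  98 115 199 248 248 232 249]
 [241 249 251 248 202 129 103  98  99 112 168 245 250 247 229 249]
 [240 249 251 250 245 215 160 141 148 196 243 250 250 246 228 249]
 [243 250 251 251 250 249 245 243 245 248 250 251 251 246 226 249]
 [244 250 251 251 251 251 250 250 250 251 251 251 250 245 225 249]
 [244 250 251 251 251 251 251 251 251 251 251 251 251 244 220 249]]
[ 4  4 10 18 16  5  6 10 10  2  5 12  6  6  6 25 17  1  3]
```

```bash
cat >> h.py <<'E'
def wmask(im,u,v,r):
    """filled mask and hull of the cream shell around (u,v)"""
    g=cv2.cvtColor(im,cv2.COLOR_BGR2GRAY); i=im.astype(int)
    m=((g>205)|((i[...,1]-i[...,0]>10)&(i[...,2]-i[...,1]<25)&(g>60))).astype(np.uint8)
    b=np.zeros_like(m); b[max(v-r,0):v+r,max(u-r,0):u+r]=1
    m=cv2.morphologyEx(m*b,cv2.MORPH_CLOSE,np.ones((3,3)))
    cn=max(cv2.findContours(m,0,1)[0],key=cv2.contourArea); f=m*0; cv2.drawContours(f,[cn],0,1,-1); return f,cn[:,0]
def pearaxis(P):
    """long axis through the extreme points of a pear outline: wide->narrow"""
    P=P[:,:2]; mu=P.mean(0)
    r=cv2.minAreaRect((P*1000).astype(np.float32)); bx=cv2.boxPoints(r)/1000
    e=bx[1]-bx[0]; e2=bx[2]-bx[1]; L=e if np.hypot(*e)>np.hypot(*e2) else e2
    L=L/np.hypot(*L); c=np.array(r[0])/1000
    H=P[:,None]-c; s=(P-c)@L; wid=lambda k: np.ptp(((P-c)@np.array([-L[1],L[0]]))[k])
    if wid(s>.015)>wid(s<-.015): L=-L
    return c,L,np.degrees(np.arctan2(L[1],L[0])),sorted(r[1])
E
python3 - <<'E'
from h import *
z=np.load("w1.npz"); im,K,W=z["im"],z["K"],z["W"]
g=cv2.cvtColor(im,cv2.COLOR_BGR2GRAY)
ys,xs=np.where(g[171:183,307:320]<150); hole=(xs.mean()+307,ys.mean()+171); print("hole",hole,cast(hole,K,W,.064)[0])
f,cn=wmask(im,313,174,45); print(cv2.boundingRect(cn),f.sum())
print(pearaxis(cast(cn,K,W,.026)))
c,L,a,_=pearaxis(cast(cn,K,W,.026)); print("origin est",c+L*(87/2-35)*-.001*-1)
E
```

```text
hole (np.float64(313.0243902439024), np.float64(176.58536585365854)) [ 0.55620956 -0.26837987  0.064     ]
(289, 139, 48, 71) 2398
(array([ 0.55652606, -0.27970166]), array([0.691854  , 0.72203743], dtype=float32), np.float32(46.222946), [58.24481964111328, 84.54781341552734])
origin est [ 0.56240682 -0.27356434]
```

```bash
python3 - <<'E'
s=open('h.py').read(); i=s.index('def pearaxis'); open('h.py','w').write(s[:i]+'''def pearaxis(f,K,W,z):
    """PCA of the filled outline on plane z: mid of the long extent, unit wide->narrow, angle, length, width"""
    P=cast(np.argwhere(f)[:,::-1],K,W,z)[:,:2]; mu=P.mean(0)
    v=np.linalg.eigh(np.cov((P-mu).T))[1]; L,n=v[:,1],v[:,0]
    t=(P-mu)@L
    if t.max()<-t.min(): L,t=-L,-t      # narrow end lies farther from the centroid
    mid=mu+L*(t.max()+t.min())/2
    return mid,L,np.degrees(np.arctan2(L[1],L[0])),np.ptp(t),np.ptp((P-mu)@n)
''')
E
python3 - <<'E'
from h import *
z=np.load("w1.npz"); im,K,W=z["im"],z["K"],z["W"]
f,cn=wmask(im,313,174,45)
c,L,a,l,w=pearaxis(f,K,W,.026); print(c,L,a,l,w,"origin",c+L*.0085)
im,K,W=grab("side")
E
```

```text
[ 0.55317817 -0.27637065] [0.37491805 0.92705796] 67.98075219590713 0.08743405291358583 0.05780393147263856 origin [ 0.55636497 -0.26849065]
```

The origin is (0.5563,-0.2684) at 68°, with sizes 87.4 x 57.8 mm and the post hole within 1 mm of it, so this fits. Descending now.

Call:
{"fn": "send_rows", "kwargs": {
  "increments": [
    {"gripper":-1,"linear":[-0.0008,0.0006,-0.04],"delta_rot":[0,0,-0.03]},
    {"gripper":-1,"linear":[-0.0008,0.0006,-0.08],"delta_rot":[0,0,-0.03]},
    {"gripper":-1,"linear":[-0.0008,0.0006,-0.12],"delta_rot":[0,0,-0.03]},
    {"gripper":-1,"linear":[-0.0008,0.0006,-0.145],"delta_rot":[0,0,-0.03]},
    {"gripper":-1,"linear":[-0.0008,0.0006,-0.16],"delta_rot":[0,0,-0.03]},
    {"gripper":-1,"linear":[-0.0008,0.0006,-0.167],"delta_rot":[0,0,-0.03]},
    {"gripper":-1,"linear":[-0.0008,0.0006,-0.167],"delta_rot":[0,0,-0.03]}
  ]
}}

```text
clock: 2.35
position: [0.5544, -0.2702, 0.0321]
ee_rot: [-0.001, 0.829, 0.559, -0.0]
contact_force: [-0.2, 0.3, 1.2]
width: 0.0856
gripper_force: 0.0
```

Call:
{"fn": "send_rows", "kwargs": {
  "newtons": 45,
  "increments": [
    {"gripper":1,"linear":[0,0,0],"delta_rot":[0,0,0]},
    {"gripper":1,"linear":[0,0,0],"delta_rot":[0,0,0]},
    {"gripper":1,"linear":[0,0,0],"delta_rot":[0,0,0]},
    {"gripper":1,"linear":[0,0,0],"delta_rot":[0,0,0]},
    {"gripper":1,"linear":[0,0,0],"delta_rot":[0,0,0]},
    {"gripper":1,"linear":[0,0,0],"delta_rot":[0,0,0]},
    {"gripper":1,"linear":[0,0,0],"delta_rot":[0,0,0]},
    {"gripper":1,"linear":[0,0,0],"delta_rot":[0,0,0]}
  ]
}}

```text
clock: 3.15
position: [0.5557, -0.2694, 0.0326]
ee_rot: [-0.0, 0.829, 0.56, 0.0]
contact_force: [0.5, -0.2, -0.6]
width: 0.0002
gripper_force: 0.0
```

The gripper shut on nothing. I'll look before moving.

Run:
```python
from h import *
a,K,W=grab("wrist"); b,K2,W2=grab("side"); c,_,_=grab("scene")
cv2.imwrite("pics/miss.png",np.hstack([cv2.resize(a[60:360,120:520],(400,300)),cv2.resize(b[240:345,343:483],(400,300),interpolation=cv2.INTER_CUBIC)]))
cv2.imwrite("pics/miss_sc.png",c)
```

```text
(no output)
```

View pics/miss.png

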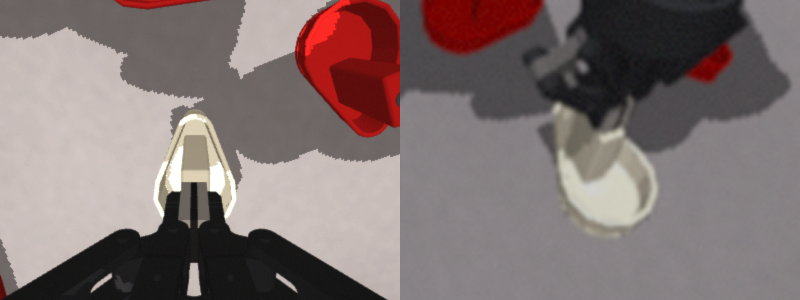

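```bash
cat >> h.py <<'E'
def proj(P,K,W):
    p=(np.asarray(P,float).reshape(-1,3)-W[:3,3])@W[:3,:3]; p=p@K.T; return p[:,:2]/p[:,2:]
E
python3 - <<'E'
from h import *
s=get_state(); print(s["position"],s["width"],s["gripper_force"],s["contact_force"])
a,K,W=grab("wrist"); b,K2,W2=grab("side"); c,K3,W3=grab("scene")
tc=s["position"]; po=[.5563,-.2684,.064]
pts=[tc,tc+[0,0,.019],po]
print(proj(pts,K,W),proj(pts,K2,W2),proj(pts,K3,W3))
f,cn=wmask(a,313,200,75); print(cv2.boundingRect(cn))
u=np.hstack([cv2.resize(a[140:340,240:400],(480,600),interpolation=cv2.INTER_CUBIC),cv2.resize(c[150:250,144:224-30],(300,600),interpolation=cv2.INTER_CUBIC)])
cv2.imwrite("pics/miss2.png",u)
E
```

```text
[ 0.55576127 -0.26939874  0.03258744] 2.0194048394366487e-05 0.0 [ 0.80580574 -0.1006123   0.71433609]
[[313.96404508 230.80536744]
 [313.98194179 244.72516257]
 [314.22957911 253.66092456]] [[408.88079875 290.0190716 ]
 [410.969585   284.97292575]
 [412.12191936 280.95667407]] [[185.34455335 215.39895275]
 [184.03792049 208.20369329]
 [183.60829435 203.52402991]]
(273, 169, 84, 106)
```

View pics/miss2.png

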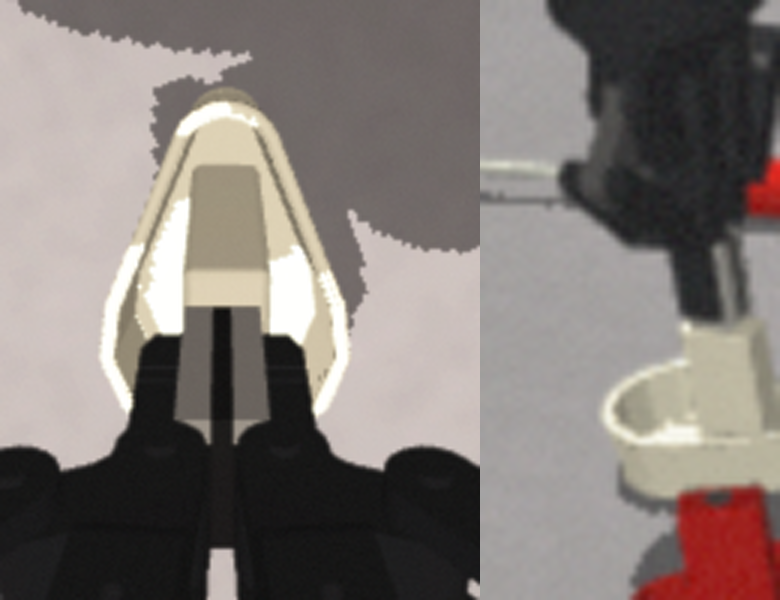

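In the scene crop the shut fingers end on top of the post, at about (184,203), not beside it. From the open fingers in w1 (pad edges at (228,257) and (400,257), 85 mm apart, so depth 147 mm), the tips lie about 45 mm behind the reported TCP. The stated figure is 13 mm, so the real tips are about 32 mm behind the stated TCP. I'll rise, open and re-measure to confirm.

Call:
{"fn": "send_rows", "kwargs": {
  "increments": [
    {"gripper":1,"linear":[0,0,0.03],"delta_rot":[0,0,0]},
    {"gripper":1,"linear":[0,0,0.05],"delta_rot":[0,0,0]},
    {"gripper":-1,"linear":[0,0,0.05],"delta_rot":[0,0,0]},
    {"gripper":-1,"linear":[0,0,0.05],"delta_rot":[0,0,0]},
    {"gripper":-1,"linear":[0,0,0.05],"delta_rot":[0,0,0]},
    {"gripper":-1,"linear":[0,0,0.05],"delta_rot":[0,0,0]},
    {"gripper":-1,"linear":[0,0,0.05],"delta_rot":[0,0,0]},
    {"gripper":-1,"linear":[0,0,0.05],"delta_rot":[0,0,0]}
  ]
}}

```text
clock: 4.25
position: [0.5555, -0.2693, 0.082]
ee_rot: [-0.0, 0.829, 0.56, -0.0]
contact_force: [-1.1, 1.1, -0.1]
width: 0.085
gripper_force: 0.0
```

Run:
```python
from h import *
s=get_state(); print(s["position"],s["width"])
im,K,W=grab("wrist"); cv2.imwrite("pics/w2.png",im); print(proj([.5563,-.2684,.064],K,W))
g=cv2.cvtColor(im,cv2.COLOR_BGR2GRAY)
p=proj([.5563,-.2684,.064],K,W)[0].astype(int); sub=g[p[1]-12:p[1]+13,p[0]-8:p[0]+9]
ys,xs=np.where(sub<150); h=(xs.mean()+p[0]-8,ys.mean()+p[1]-12); print("hole",h,len(xs),cast(h,K,W,.064))
f,cn=wmask(im,p[0],p[1],70); c,L,a,l,w=pearaxis(f,K,W,.026); print(c,a,l,w,"origin",c+L*.0085)
```

```text
[ 0.55545421 -0.26927556  0.08197504] 0.0850136880849603
[[314.62897116 218.36697163]]
hole (np.float64(315.33035714285717), np.float64(217.875)) 112 [[ 0.55689792 -0.26823564  0.064     ]]
[ 0.55378882 -0.27549474] 67.867872149086 0.08903982540317792 0.05806117796265961 origin [ 0.55699115 -0.26762104]
```

View pics/w2.png

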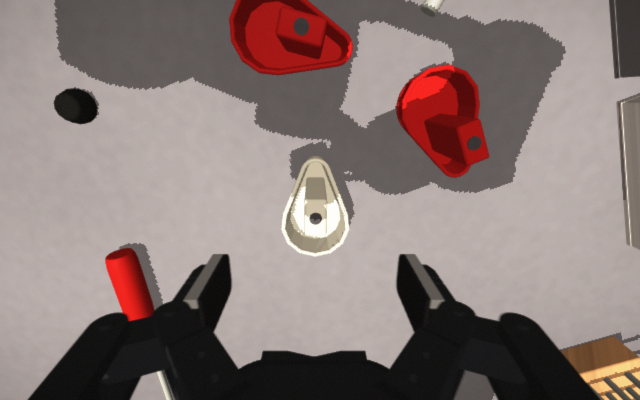

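The shell is unmoved (hole at (315,218)), and the open pad tips at (230,255) and (398,255) again give about 45 mm behind the TCP. I'll descend 30 mm farther than before.

Call:
{"fn": "send_rows", "kwargs": {
  "increments": [
    {"gripper":-1,"linear":[0.0013,0.0011,-0.03],"delta_rot":[0,0,0]},
    {"gripper":-1,"linear":[0.0013,0.0011,-0.05],"delta_rot":[0,0,0]},
    {"gripper":-1,"linear":[0.0013,0.0011,-0.06],"delta_rot":[0,0,0]},
    {"gripper":-1,"linear":[0.0013,0.0011,-0.07],"delta_rot":[0,0,0]},
    {"gripper":-1,"linear":[0.0013,0.0011,-0.075],"delta_rot":[0,0,0]},
    {"gripper":-1,"linear":[0.0013,0.0011,-0.08],"delta_rot":[0,0,0]},
    {"gripper":-1,"linear":[0.0013,0.0011,-0.08],"delta_rot":[0,0,0]}
  ]
}}

```text
clock: 5.0
position: [0.557, -0.2684, 0.0025]
ee_rot: [-0.0, 0.829, 0.56, -0.0]
contact_force: [-0.2, -0.5, -1.1]
width: 0.0851
gripper_force: 0.0
```

Call:
{"fn": "send_rows", "kwargs": {
  "newtons": 45,
  "increments": [
    {"gripper":1,"linear":[0,0,0],"delta_rot":[0,0,0]},
    {"gripper":1,"linear":[0,0,0],"delta_rot":[0,0,0]},
    {"gripper":1,"linear":[0,0,0],"delta_rot":[0,0,0]},
    {"gripper":1,"linear":[0,0,0],"delta_rot":[0,0,0]},
    {"gripper":1,"linear":[0,0,0],"delta_rot":[0,0,0]},
    {"gripper":1,"linear":[0,0,0],"delta_rot":[0,0,0]}
  ]
}}

```text
clock: 5.6
position: [0.5572, -0.2685, 0.0029]
ee_rot: [0.0, 0.829, 0.56, 0.0]
contact_force: [-0.6, -0.4, 2.2]
width: 0.0154
gripper_force: 44.8
```

Gripped: 15.4 mm at 45 N. Lifting.

Call:
{"fn": "send_rows", "kwargs": {
  "increments": [
    {"gripper":1,"linear":[0,0,0.01],"delta_rot":[0,0,0]},
    {"gripper":1,"linear":[0,0,0.03],"delta_rot":[0,0,0]},
    {"gripper":1,"linear":[0,0,0.06],"delta_rot":[0,0,0]},
    {"gripper":1,"linear":[0,0,0.09],"delta_rot":[0,0,0]},
    {"gripper":1,"linear":[0,0,0.12],"delta_rot":[0,0,0]},
    {"gripper":1,"linear":[0,0,0.14],"delta_rot":[0,0,0]},
    {"gripper":1,"linear":[0,0,0.14],"delta_rot":[0,0,0]}
  ]
}}

```text
clock: 6.3
position: [0.559, -0.2695, 0.1465]
ee_rot: [0.003, 0.829, 0.56, 0.002]
contact_force: [0.5, -1.4, -0.4]
width: 0.0152
gripper_force: 44.4
```

Run:
```python
from h import *
s=get_state(); print(s["position"],s["width"],s["gripper_force"],s["contact_force"])
for n,(u,v),r in (("side",(320,205),34),("scene",(303,217),26)):
    im,K,W=grab(n); f,cn=wmask(im,u,v,r); c,L,a,l,w=pearaxis(f,K,W,.026); print(n,cv2.boundingRect(cn),c,a,l,w,"origin",c+L*.0085)
    if n=="side": cr=im[165:245,250:390]
im,K,W=grab("wrist")
cv2.imwrite("pics/w3.png",np.vstack([cv2.resize(im,(640,400))[:, :],cv2.resize(cr,(640,0) if 0 else (350,200))[:, :] if 0 else np.hstack([cv2.resize(cr,(350,200)),np.zeros((200,290,3),np.uint8)])]))
```

```text
[ 0.55900139 -0.26946353  0.14646587] 0.015237054678573503 44.36978101730347 [ 0.45516296 -1.36337749 -0.42329685]
side (294, 189, 51, 36) [ 0.57622614 -0.01356207] -5.165202987168149 0.11361915505033923 0.09129895510801439 origin [ 0.58469163 -0.01432731]
scene (284, 199, 38, 37) [ 0.58603273 -0.01017586] -8.387269404237486 0.14648490552651244 0.0842513003244279 origin [ 0.59444182 -0.01141569]
```

View pics/w3.png

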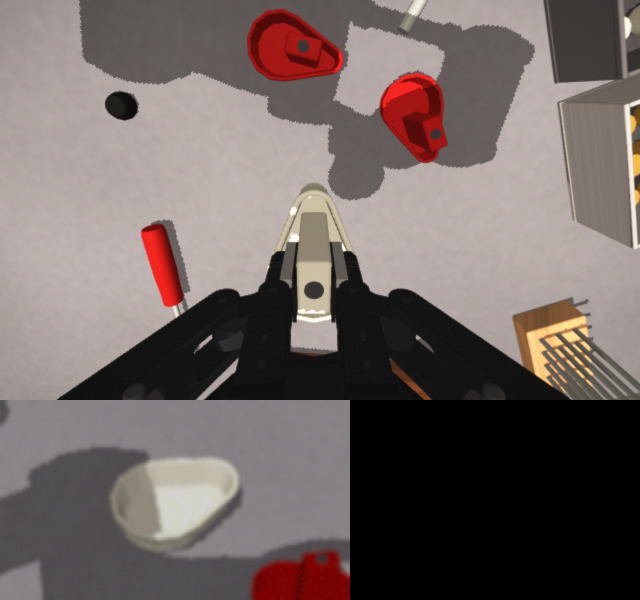

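The held shell hangs level in the wrist view, post hole at (314,290). In the side crop the large shell's narrow end points to the upper right, (235,470) in the composite, which is world +x at about -5°. I'll turn by -1.27 rad and go to a viewpoint beside it.

Call:
{"fn": "send_rows", "kwargs": {
  "increments": [
    {"gripper":1,"linear":[-0.01,0.03,0.02],"delta_rot":[0,0,-0.14]},
    {"gripper":1,"linear":[-0.02,0.06,0.04],"delta_rot":[0,0,-0.28]},
    {"gripper":1,"linear":[-0.03,0.09,0.06],"delta_rot":[0,0,-0.42]},
    {"gripper":1,"linear":[-0.04,0.12,0.08],"delta_rot":[0,0,-0.56]},
    {"gripper":1,"linear":[-0.05,0.15,0.095],"delta_rot":[0,0,-0.7]},
    {"gripper":1,"linear":[-0.06,0.18,0.107],"delta_rot":[0,0,-0.84]},
    {"gripper":1,"linear":[-0.07,0.21,0.107],"delta_rot":[0,0,-0.98]},
    {"gripper":1,"linear":[-0.08,0.24,0.107],"delta_rot":[0,0,-1.12]}
  ]
}}

```text
clock: 7.25
position: [0.4758, -0.027, 0.2482]
ee_rot: [-0.0, 1.0, 0.031, -0.001]
contact_force: [0.5, -0.3, -0.9]
width: 0.0154
gripper_force: 44.3
```

Call:
{"fn": "send_rows", "kwargs": {
  "increments": [
    {"gripper":1,"linear":[-0.004,0.025,0],"delta_rot":[0,0,-0.14]},
    {"gripper":1,"linear":[-0.004,0.025,0],"delta_rot":[0,0,-0.154]},
    {"gripper":1,"linear":[-0.004,0.025,0],"delta_rot":[0,0,-0.154]},
    {"gripper":1,"linear":[-0.004,0.025,0],"delta_rot":[0,0,-0.154]}
  ]
}}

```text
clock: 7.65
position: [0.4729, -0.004, 0.2487]
ee_rot: [0.0, 0.999, -0.043, -0.001]
contact_force: [0.4, 0.2, -1.2]
width: 0.015
gripper_force: 44.5
```

Run:
```python
from h import *
s=get_state(); q=s["ee_rot"]; print(s["position"],"yaw",np.degrees(2*np.arctan2(q[2],q[1])),s["qpos"].round(2),s["width"])
im,K,W=grab("wrist"); cv2.imwrite("pics/w4.png",im); np.savez("w4.npz",im=im,K=K,W=W)
p=proj([.583,-.013,.028],K,W)[0].astype(int); print(p)
f,cn=wmask(im,p[0],p[1],75); c,L,a,l,w=pearaxis(f,K,W,.028); print(cv2.boundingRect(cn),c,a,l,w,"origin",c+L*.0085)
```

```text
[ 0.4729282  -0.00399402  0.24869238] yaw -4.902697341772334 [-0.16  0.1   1.62 -0.    1.43  1.5 ] 0.014962357553791718
[313  71]
(275, 27, 69, 99) [ 0.57473834 -0.00958495] -15.77578769524292 0.11457009048730155 0.08596661032403291 origin [ 0.58291817 -0.01189588]
```

View pics/w4.png

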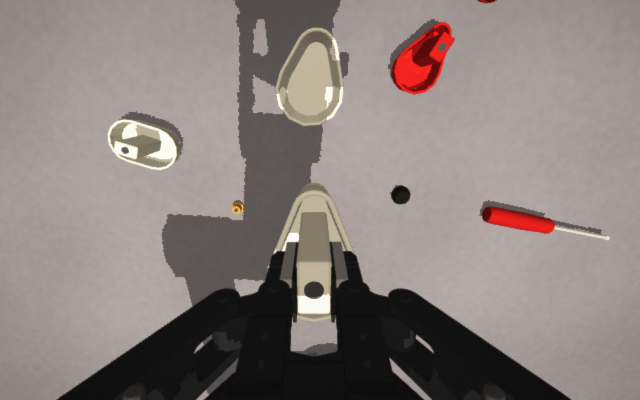

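The large shell is clear at (312,77), tip at (322,28) and wide end at (307,125). It measures 114.6 x 86.0 mm, as it must, with yaw about -15.8°. I'll align to that and check once more.

Call:
{"fn": "send_rows", "kwargs": {
  "increments": [
    {"gripper":1,"linear":[0.002,0.011,0],"delta_rot":[0,0,-0.1]},
    {"gripper":1,"linear":[0.004,0.022,0],"delta_rot":[0,0,-0.19]},
    {"gripper":1,"linear":[0.004,0.022,0],"delta_rot":[0,0,-0.19]},
    {"gripper":1,"linear":[0.004,0.022,0],"delta_rot":[0,0,-0.19]}
  ]
}}

```text
clock: 8.1
position: [0.4771, 0.0178, 0.2493]
ee_rot: [0.0, 0.991, -0.137, -0.0]
contact_force: [0.1, 0.3, -0.1]
width: 0.0154
gripper_force: 44.5
```

```bash
cat > m.py <<'E'
from h import *
s=get_state(); q=s["ee_rot"]; print(s["position"],"yaw",np.degrees(2*np.arctan2(q[2],q[1])))
im,K,W=grab("wrist"); np.savez("w5.npz",im=im,K=K,W=W)
p=proj([.583,-.012,.028],K,W)[0].astype(int)
f,cn=wmask(im,p[0],p[1],75); c,L,a,l,w=pearaxis(f,K,W,.028); print(cv2.boundingRect(cn),c,a,l,w,"origin",c+L*.0085)
P=cast(cn,K,W,.028)[:,:2]; D=((P[:,None]-P)**2).sum(-1); i,j=np.unravel_index(D.argmax(),D.shape); d=P[i]-P[j]; d*=np.sign(d[0]); print("far pair",np.degrees(np.arctan2(d[1],d[0])),D.max()**.5)
g=cv2.cvtColor(im,cv2.COLOR_BGR2GRAY); z=s["position"][2]-.0029+.064
m=(g[275:305,300:330]<110); n,l_,st,ce=cv2.connectedComponentsWithStats(m.astype(np.uint8)); 
for k in range(1,n): print(st[k],cast(ce[k]+(300,275),K,W,z)[0]-s["position"])
E
python3 m.py
```

```text
[0.47711399 0.01781037 0.24931297] yaw -15.728124022407822
(280, 27, 69, 101) [ 0.57454015 -0.00983309] -15.58424626713535 0.11554286957808702 0.0860179354182706 origin [ 0.58272766 -0.01211666]
far pair -14.48869977754954 0.11556399452741577
[  4   7  20  16 260] [-0.00068998  0.00030445  0.0611    ]
```

The origin is (0.5827,-0.0120) at yaw -15.6°, the tool already agrees to 0.2°, and the post hole is within 1 mm of the TCP. Moving over it and partway down, then I'll check with the fixed cameras.

Call:
{"fn": "send_rows", "kwargs": {
  "increments": [
    {"gripper":1,"linear":[0.035,-0.01,-0.02],"delta_rot":[0,0,0]},
    {"gripper":1,"linear":[0.07,-0.02,-0.05],"delta_rot":[0,0,0]},
    {"gripper":1,"linear":[0.106,-0.03,-0.09],"delta_rot":[0,0,0]},
    {"gripper":1,"linear":[0.106,-0.03,-0.13],"delta_rot":[0,0,0]},
    {"gripper":1,"linear":[0.106,-0.03,-0.17],"delta_rot":[0,0,0]},
    {"gripper":1,"linear":[0.106,-0.03,-0.19],"delta_rot":[0,0,0]},
    {"gripper":1,"linear":[0.106,-0.03,-0.195],"delta_rot":[0,0,0]},
    {"gripper":1,"linear":[0.106,-0.03,-0.195],"delta_rot":[0,0,0]}
  ]
}}

```text
clock: 8.95
position: [0.5829, -0.0119, 0.0542]
ee_rot: [0.0, 0.99, -0.138, -0.001]
contact_force: [0.2, 0.5, -0.7]
width: 0.0158
gripper_force: 44.5
```

Run:
```python
from h import *
s=get_state(); q=s["ee_rot"]; print(s["position"],"yaw",np.degrees(2*np.arctan2(q[2],q[1])),s["contact_force"])
a,_,_=grab("wrist"); b,_,_=grab("side")
cv2.imwrite("pics/over.png",np.hstack([cv2.resize(a[100:400,160:470],(413,400)),cv2.resize(b[155:255,275:370],(380,400),interpolation=cv2.INTER_CUBIC)]))
```

```text
[ 0.58293884 -0.01193353  0.05418236] yaw -15.81844838372425 [ 0.22998744  0.45668227 -0.73286001]
```

View pics/over.png

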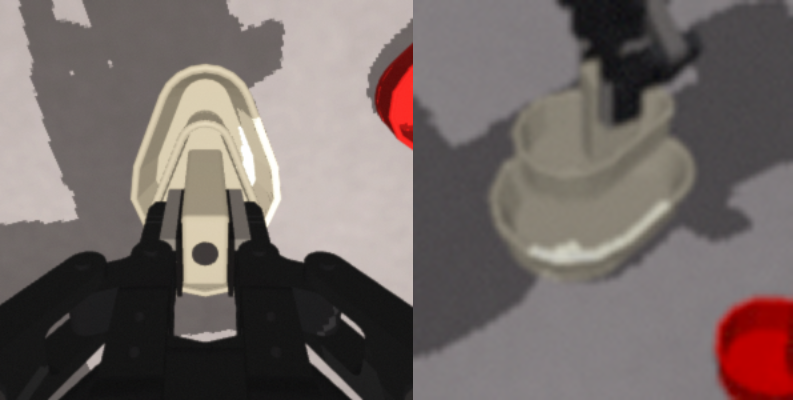

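The narrow ends line up: the small tip is at (205,122) inside the large tip at (207,68), and the side view shows it centred above. That was the last picture allowed, so the rest is by numbers. Lowering slowly.

Call:
{"fn": "send_rows", "kwargs": {
  "increments": [
    {"gripper":1,"linear":[0,0,-0.012],"delta_rot":[0,0,0]},
    {"gripper":1,"linear":[0,0,-0.022],"delta_rot":[0,0,0]},
    {"gripper":1,"linear":[0,0,-0.03],"delta_rot":[0,0,0]},
    {"gripper":1,"linear":[0,0,-0.036],"delta_rot":[0,0,0]},
    {"gripper":1,"linear":[0,0,-0.04],"delta_rot":[0,0,0]},
    {"gripper":1,"linear":[0,0,-0.043],"delta_rot":[0,0,0]},
    {"gripper":1,"linear":[0,0,-0.043],"delta_rot":[0,0,0]}
  ]
}}

```text
clock: 9.75
position: [0.5829, -0.0113, 0.0112]
ee_rot: [0.0, 0.99, -0.138, -0.0]
contact_force: [0.6, -0.6, -1.5]
width: 0.015
gripper_force: 44.5
```

Call:
{"fn": "send_rows", "kwargs": {
  "increments": [
    {"gripper":1,"linear":[0,0,-0.001],"delta_rot":[0,0,0]},
    {"gripper":1,"linear":[0,0,-0.002],"delta_rot":[0,0,0]},
    {"gripper":1,"linear":[0,0,-0.003],"delta_rot":[0,0,0]},
    {"gripper":1,"linear":[0,0,-0.003],"delta_rot":[0,0,0]}
  ]
}}

```text
clock: 10.15
position: [0.5831, -0.0113, 0.0086]
ee_rot: [0.0, 0.99, -0.138, 0.0]
contact_force: [0.3, 0.4, -1.5]
width: 0.0151
gripper_force: 44.5
```

Call:
{"fn": "send_rows", "kwargs": {
  "increments": [
    {"gripper":1,"linear":[0,0,-0.0005],"delta_rot":[0,0,0]},
    {"gripper":1,"linear":[0,0,-0.001],"delta_rot":[0,0,0]},
    {"gripper":1,"linear":[0,0,-0.001],"delta_rot":[0,0,0]}
  ]
}}

```text
clock: 10.45
position: [0.5832, -0.0113, 0.008]
ee_rot: [0.0, 0.99, -0.138, 0.0]
contact_force: [-0.3, -0.2, 0.9]
width: 0.015
gripper_force: 44.9
```

Call:
{"fn": "send_rows", "kwargs": {
  "increments": [
    {"gripper":1,"linear":[0,0,-0.0004],"delta_rot":[0,0,0]},
    {"gripper":1,"linear":[0,0,-0.0004],"delta_rot":[0,0,0]}
  ]
}}

```text
clock: 10.65
position: [0.5832, -0.0113, 0.0079]
ee_rot: [0.0, 0.99, -0.138, 0.0]
contact_force: [-2.0, 0.5, 5.3]
width: 0.0152
gripper_force: 45.5
```

Seated: z is 5.0 mm above the grasp height, with 5 N of contact. Opening, then rising straight up.

Call:
{"fn": "send_rows", "kwargs": {
  "increments": [
    {"gripper":0.4,"linear":[0,0,0],"delta_rot":[0,0,0]},
    {"gripper":0,"linear":[0,0,0],"delta_rot":[0,0,0]},
    {"gripper":-0.5,"linear":[0,0,0],"delta_rot":[0,0,0]},
    {"gripper":-0.5,"linear":[0,0,0],"delta_rot":[0,0,0]},
    {"gripper":-0.5,"linear":[0,0,0],"delta_rot":[0,0,0]}
  ]
}}

```text
clock: 11.15
position: [0.5831, -0.0113, 0.0071]
ee_rot: [0.0, 0.99, -0.138, -0.0]
contact_force: [-0.1, 0.3, -0.1]
width: 0.0638
gripper_force: 0.0
```

Call:
{"fn": "send_rows", "kwargs": {
  "increments": [
    {"gripper":-0.5,"linear":[0,0,0.015],"delta_rot":[0,0,0]},
    {"gripper":-0.5,"linear":[0,0,0.04],"delta_rot":[0,0,0]},
    {"gripper":-0.5,"linear":[0,0,0.08],"delta_rot":[0,0,0]},
    {"gripper":-0.5,"linear":[0,0,0.12],"delta_rot":[0,0,0]},
    {"gripper":-0.5,"linear":[-0.02,0.006,0.16],"delta_rot":[0,0,0]},
    {"gripper":-0.5,"linear":[-0.02,0.006,0.19],"delta_rot":[0,0,0]},
    {"gripper":-0.5,"linear":[-0.02,0.006,0.19],"delta_rot":[0,0,0]},
    {"gripper":-0.5,"linear":[-0.02,0.006,0.19],"delta_rot":[0,0,0]}
  ]
}}

```text
clock: 11.95
position: [0.5633, -0.0053, 0.1978]
ee_rot: [0.0, 0.99, -0.138, 0.001]
contact_force: [-0.7, -0.0, -0.5]
width: 0.0642
gripper_force: 0.0
```

Run:
```python
from h import *
s=get_state(); print(s["position"],s["width"],s["clock"])
im,K,W=grab("wrist"); cv2.imwrite("pics/end.png",im)
g=cv2.cvtColor(im,cv2.COLOR_BGR2GRAY)
p=proj([.583,-.0115,.069],K,W)[0].astype(int)
n,l_,st,ce=cv2.connectedComponentsWithStats((g[p[1]-10:p[1]+11,p[0]-10:p[0]+11]<110).astype(np.uint8))
for k in range(1,n): print("hole",st[k],cast(ce[k]+p-10,K,W,.069)[0])
f,cn=wmask(im,p[0],p[1],80); c,L,a,l,w=pearaxis(f,K,W,.028); print("large",c+L*.0085,a,l,w)
# small rim: post top rectangle and rim via edges inside
sx=im[p[1]-45:p[1]+45:6,p[0]]; print(p,[int(x) for x in g[p[1]-70:p[1]+70:4,p[0]]])
# post top face (bright) for yaw and height from side view stereo
b,K2,W2=grab("side"); p2=proj([.583,-.0115,.069],K2,W2)[0].astype(int); g2=cv2.cvtColor(b,cv2.COLOR_BGR2GRAY); sub=g2[p2[1]-6:p2[1]+7,p2[0]-6:p2[0]+7]; print(p2); print(sub)
```

```text
[ 0.56326507 -0.00533653  0.19781312] 0.06424592607058974 11.95
hole [ 6  8  8  8 52] [ 0.58256109 -0.0108777   0.069     ]
large [ 0.58219969 -0.01197264] -15.245142755877195 0.11430394614079548 0.08513918332748502
[314 158] [90, 87, 89, 89, 89, 111, 149, 100, 188, 163, 188, 188, 188, 128, 129, 187, 189, 66, 52, 164, 186, 161, 188, 189, 188, 139, 141, 157, 157, 183, 92, 94, 93, 94, 93]
[322 187]
[[126 126 124 125 125 125 127 125 124 125 123 116 100]
 [124 126 127 125 127 126 127 126 124 126 125 118  98]
 [112 122 126 126 127 126 126 126 129 140 153 155 134]
 [ 92 112 121 124 126 124 121 124 142 166 183 186 160]
 [ 78  93 113 121 125 122 108 110 135 168 179 174 147]
 [ 77  93 112 122 128 119  88  71  88 121 138 142 132]
 [ 89 112 127 130 130 118  82  52  56  84 116 130 131]
 [102 122 131 134 132 124 104  87  86 103 123 132 135]
 [113 119 130 132 133 132 127 121 120 129 133 133 131]
 [127 114 124 132 135 135 136 132 131 131 130 127 124]
 [127 111 118 130 134 133 134 131 125 124 124 122 122]
 [126 110 110 123 130 127 125 123 123 123 121 121 123]
 [125 108 108 118 124 122 123 121 122 123 122 124 123]]
```

The post hole is 1.1 mm from the large shell's origin and agrees in the side view at the 69 mm seated height. The gripper is clear.

```bash
python3 -c "
from rig import sign_off; print(sign_off())"
```

```text
the job is handed in; nothing more can be done
None
```

The small pear shell sits in the large one, narrow end in narrow end, about 1 mm off centre and seated 5 mm up as it should be, after a first close of the gripper missed the post; I handed it in at about 12 s of the 34 s allowed, with the oblong and red shells untouched.

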